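# Trial-fit a taper arbor: wring it home, then break it loose with the drift

## Robot

A 6-joint arm with a two-finger parallel gripper is mounted at the origin on a cart in front of the work surface, level with it; the furniture and walls round the work are solid. World frame = base frame: x ahead of the robot, y to its left, z up, the work surface at z = 0. Lengths are in mm, angles in rad, forces in N, time in s.
With the tool pointing down it reaches from about 350 to 775 mm from the base axis. Payload 7.3 kg.
Tool frame: the origin (TCP) lies on the centre line of the jaws, within the pads' length; the fingertips stand finger_overhang ahead of it and the grasp point (between the pads) lies 8 mm behind it (finger_overhang is the distance from the TCP to the fingertips, in mm); z points along the fingers, y is the line along which they close (so a half turn about z gives the same grasp; the last joint's range is limited). The gripper opens to 92 mm and grips with 3 to 60 N. Pads are 19 mm wide; open, the fingers measure 130 mm over their backs; the gripper's body (75 mm by 190 mm) begins 47 mm behind the grasp point.
Start: joints at [0.956, 0.342, 1.524, -0, 1.275, -0.146], TCP at [237.193, 468.386, 216.541] pointing down, gripper open.
Joint ranges: [-2.53, 2.53], [-0.77, 2.02], [0.04, 2.7], [-1, 4.14], [0.28, 2.66], [-3.11, 3.11]. Speed limits (rad/s): [2.57, 2.57, 3.14, 3.14, 3.14, 3.14].

## Interface

Orientations are given as [roll, pitch, yaw] about the fixed x, y, z axes, in that order (R = Rz(yaw) Ry(pitch) Rx(roll)).
In Python, from plant import get_obs, capture, close_job, finger_overhang gives the robot as it stands.
- The arm moves only by the shell command python3 -m inch 'ROWS'. ROWS is JSON, one flat list of numbers, 7 for each row, row after row: the turn, a rotation vector about the tool's x, y, z scaled (see below), then the shift along the tool's x, y, z scaled (see below), then the closure, from -1 (fully open) to 1 (shut). In form: [ax, ay, az, tx, ty, tz, gripper, ax, ay, az, tx, ty, tz, gripper, ...]. A call has 1 to 10 rows; each row shifts and turns the commanded pose from where the row before left it, along the tool's axes as they then stand; what a row does not reach is not made up. The controller multiplies each number of a shift by 0.8 m and each number of a turn by 1.5 rad. A row lasts 1/12 s, in which the tool goes at most 41.7 mm and 7.16 degrees, less where a joint would pass 70% of its speed; a pose out of reach is approached as far as the arm can. A call with a number of a shift or a turn outside -1 to 1 is refused whole. A call with a gripper value outside its range is refused whole. The fingers move at their own pace and stop on an object; the grip force is fixed at half the most. Time passes only in rows, so rows that do not move let the fingers close. It gives the time, the measured TCP pose, the force, the opening and the grip force at its end, in the units of the state.
- get_obs(): the state, without advancing time (a new reading comes with each control period).
- capture(name): name is "scene" or "top"; returns a dict with "image" (480x640x3 uint8, red, green, blue), "mtx" (3x3 intrinsics, pixels), "distortion" ([k1, k2, p1, p2, k3] as OpenCV has them; the pictures are not rectified), "pose" (4x4, takes a point from camera to world coordinates). Camera axes: x right, y up, looking along -z (the intrinsics and any distortion apply to the point x, -y, -z); pixel columns grow to the right and rows downward; lengths in mm; the calibration is good to about 2 mm. A picture is of the moment at which its call begins. There is no depth.
- close_job(): hands the job in; it is judged then, once.
The state is a dict: "time": time; "joint_positions": joint angles; "dq": joint speeds; "tau": joint torques, N m; "tool_pos": TCP position; "tcp_rot": TCP orientation; "contact_force": force on the tool from outside, world axes, zero at the start; "moment": the same for the moment, N m; "grip_width": finger opening in mm; "finger_force": force on a finger pad.
Only numpy, scipy, OpenCV 4.12 (cv2) and the standard library are available. Lean on these libraries where they do the work, as an engineer would, in place of code of your own. Each camera call takes 0.05 s, during which the arm holds its last target. There are 200 camera calls.

## Task

Trial-fit the brass-headed arbor in the taper socket of the blue-based stand: take it from its wooden rest, wring it home with a gentle twisting push until its collar is down on the steel seat, and let go so that it stays there by itself. Then, without touching the arbor again, slide the red-handled drift along its trough and through the slot under the shank until the arbor is broken loose and stands raised and upright on the thick part of the drift. Never force the arbor straight in, and leave the loose petri dish near the front edge, the carton and the red marker where they are.

Things in the scene. Friction and masses are not known exactly. Their poses are not given: they have to be found in the camera images.
- stand: fixed taper socket stand: blue base 215 x 96 x 14 mm, grey housing 68 x 68 mm about the socket axis, steel top. Origin on the bench under the socket axis; x is the way the drift is driven, z up. On the -x side a trough, 20 mm wide inside, sides to z = 34 mm, runs from the housing out to 103 mm from the axis, its floor to 160 mm.
- slot (a point): on the socket axis, on the floor of the slot (20 mm above the bench) that runs through the housing along the stand's x: 24 mm wide, 21 mm high. Trough and slot have the same floor. The nose of the arbor stands 8 mm above this point when home.
- seat (a point): centre of the 36 mm mouth in the steel seat plate; 83 mm above the bench with the insert up, it sinks with the insert; axes as the stand's. Four jaws in the bore bite from 5 mm above home on. Pressed straight the shank binds (over 20 N to get home: too much); turned to and fro by about 0.5 rad under 8 to 17 N of push it creeps home and then holds itself.
- arbor: loose arbor, about 0.35 kg: steel shank 55 mm long, tapering (9 degrees a side) from 32 mm diameter at the collar to 16 mm above its round nose; dark collar, diameter 50 mm, 8 mm thick; square brass head. Origin on the axis at the underside of the collar, z up.
- arbor_head (a point): centre of the arbor's brass head, a block 28 x 28 mm, 37 mm high, to be grasped across its flats, which are square to this point's x and y axes. It lies 26.5 mm above the underside of the collar; a steel button stands 4 mm above the block.
- arbor_collar (a point): centre of the underside of the arbor's collar; it lies in the seat face when the arbor is home
- rest: fixed wooden block 76 x 76 x 66 mm with a 36 mm hole in which the arbor stands at the start, collar on its top. Origin at the centre of its underside.
- drift: loose steel wedge, 0.25 kg, in the trough. Origin under its thin end, x along the blade towards the slot. Blade 16 mm wide, 168 long: 6 mm thick at the thin end, rising to 16 over the first 60 mm, then level. It starts with the thin end 10 to 20 mm short of the socket axis, meets the nose about 12 mm past it and lifts the arbor 8 mm when 60 mm past; 62 to 72 mm past is right.
- drift_handle (a point): middle of the drift's upright red handle, a post 20 x 20 mm with its top 20 mm above this point; 158 mm behind the thin end, 48 mm above the blade's underside, axes as the drift's. Driving takes about 8 to 18 N.
- dish: petri dish with pale agar, 61 mm wide, 16 mm high; a bystander. Origin under its centre.
- carton: white and teal carton, 56 x 118 x 56 mm; a bystander. Origin under its centre.
- pen: red and black marker lying on the bench, 136 mm long; a bystander. Origin under its centre.
- insert (a joint): how far the sprung socket insert (steel seat plate with the jaws under it) is pushed down, m; 0 = up, where it returns when let go. It begins to sink at 3 N and gives 1 mm for every 3 N more, also under the push of wringing, so that home cannot be told from the height of the arbor alone. 5.5 mm (20 N) is the most it may sink: more overloads it.
There are look-alikes about, which are no part of the job. Several things have the shape of the drift; the one meant has the colours described above.

How it is judged:
By the outcome, as a careful person would: the job done as asked, in the order asked, and still so for the second after the job is handed in, with the robot touching nothing.
It also fails if it takes over 61 s, if anything falls off the work surface, if the arm or the gripper's body presses on something with over 40 N, if the wrist force passes 120 N, or if a joint passes its speed limit or range.

## Working session

There is one attempt and no reset: what is moved stays moved. The work goes in short steps, Python scripts to look and compute and a shell command to move; the robot and the scene stay as the last step left them, time stands still between calls to the robot, and variables do not carry over. Pictures are saved under pics/ and viewed, at most 10 in all, crops included, and the job is handed in when it is done.

```bash
ls; mkdir -p pics
python3 - <<'E'
from plant import *
import cv2,numpy as np
print(get_obs(),finger_overhang)
for n in("scene","top"):
    c=capture(n);cv2.imwrite(f"pics/{n}0.png",cv2.cvtColor(c["image"],cv2.COLOR_RGB2BGR));np.savez(f"{n}0.npz",**c)
    print(c["mtx"],c["distortion"],c["pose"])
E
```

```text
pics
{'time': 0.0, 'joint_positions': array([ 9.56006736e-01,  3.42709400e-01,  1.52504407e+00, -3.12452454e-05,
        1.27540455e+00, -1.45974744e-01]), 'dq': array([-3.30296031e-04,  1.37122989e-03, -3.86162114e-04,  6.20836344e-04,
        2.07599366e-05, -3.31258600e-04]), 'tau': array([-8.49002863e-04, -4.31245351e+01, -2.44217974e+01,  7.17921113e-02,
        5.61052572e-02, -1.39271883e-04]), 'tool_pos': array([236.93141287, 468.00360402, 215.84245838]), 'tcp_rot': array([-3.14003960e+00, -1.98132379e-04,  2.67278677e+00]), 'contact_force': array([-0.14081058, -0.81941756, -0.017837  ]), 'moment': array([-0.01132959, -0.03527155, -0.02611562]), 'finger_force': 0.0, 'grip_width': 92.007324734355} 11.0
[[466.62519193   0.         325.40730227]
 [  0.         466.62519193 237.24357831]
 [  0.           0.           1.        ]] [-0.1135327  0.         0.         0.         0.       ] [[ 9.16558845e-01  1.91858668e-01 -3.50870539e-01  1.01098949e+02]
 [-3.99370168e-01  4.84295604e-01 -7.78435121e-01 -9.11264589e+02]
 [ 2.05755343e-02  8.53608821e-01  5.20508048e-01  6.74416695e+02]
 [ 0.00000000e+00  0.00000000e+00  0.00000000e+00  1.00000000e+00]]
[[526.64744884   0.         321.93485715]
 [  0.         526.64744884 246.98052283]
 [  0.           0.           1.        ]] [0.02646702 0.         0.         0.         0.        ] [[ 2.26509911e-02  9.97992336e-01 -5.91458369e-02  4.48280349e+02]
 [-9.99599340e-01  2.16036456e-02 -1.82877277e-02 -1.83094512e+01]
 [-1.69732464e-02  5.95363747e-02  9.98081825e-01  1.24779820e+03]
 [ 0.00000000e+00  0.00000000e+00  0.00000000e+00  1.00000000e+00]]
```

View pics/scene0.png

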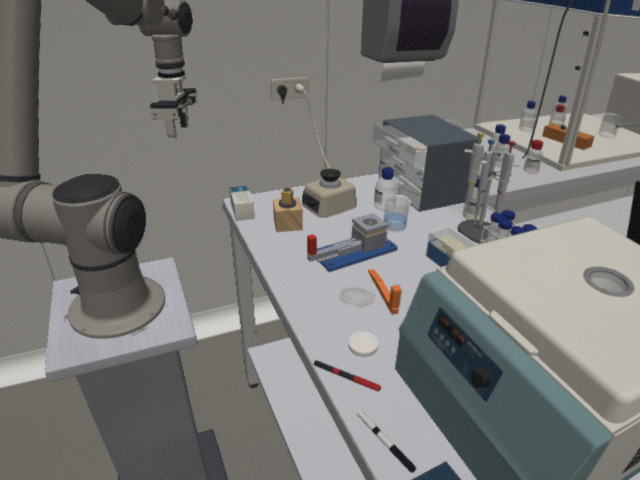

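View pics/top0.png

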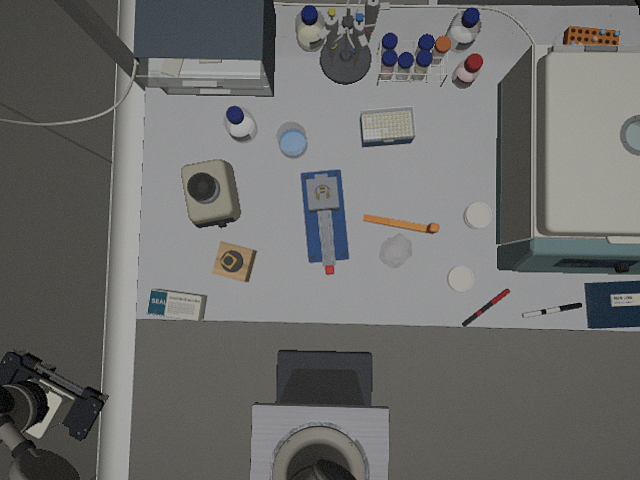

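The stand's socket is at about (323,193) in the top view. The trough runs down from it to a red handle at (330,270). The arbor in its wooden rest is at (234,261). Two things have the drift's shape: the red-handled one in the trough and an all-orange one at (400,223), a look-alike lying on the bench. The red one fits the description. I'll confirm with an enlarged crop.

Run:
```python
import cv2,numpy as np
i=cv2.imread("pics/top0.png");a=i[155:285,200:360]
cv2.imwrite("pics/c1.png",cv2.resize(a,None,fx=4.6,fy=4.6,interpolation=cv2.INTER_CUBIC))
i=cv2.imread("pics/scene0.png");a=i[175:275,260:410]
cv2.imwrite("pics/c2.png",cv2.resize(a,None,fx=5,fy=5,interpolation=cv2.INTER_CUBIC))
```

```text
(no output)
```

View pics/c1.png

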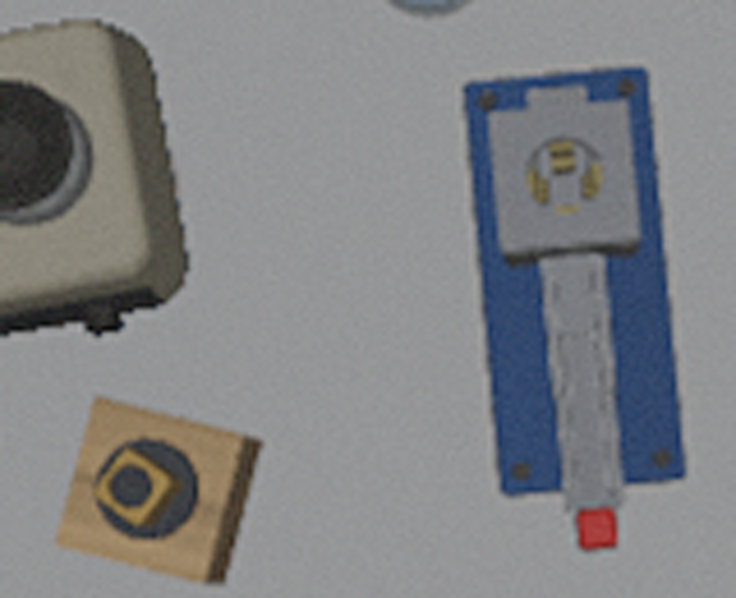

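View pics/c2.png

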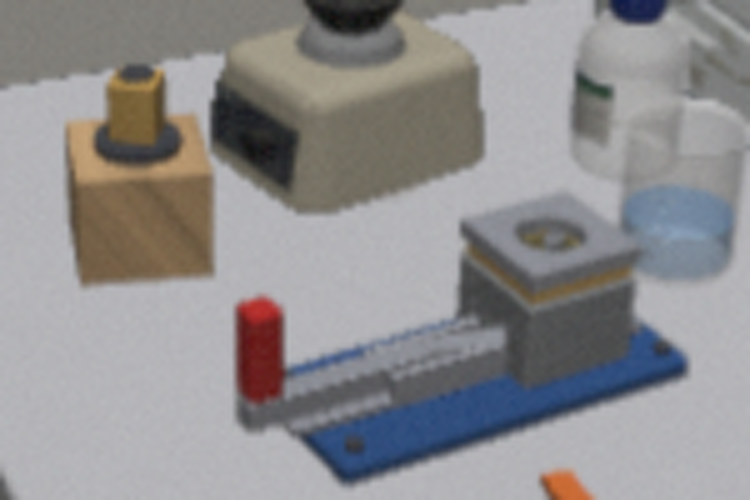

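The crops confirm it: red post on a steel wedge lying in the trough, handle top at c1 (597,528); mouth at c1 (565,175); arbor button at c1 (131,488), collar centre at (149,488). Next I measure from both views.

```bash
cat > h.py <<'E'
import cv2,numpy as np
def ray(n,p):
    c=np.load(n+"0.npz") if isinstance(n,str) else n
    u=cv2.undistortPoints(np.array([[p]],float),c["mtx"],c["distortion"])[0,0]
    P=c["pose"];d=P[:3,:3]@np.array([u[0],-u[1],-1]);return P[:3,3],d
def onz(n,p,z):
    o,d=ray(n,p);return (o+d*(z-o[2])/d[2])
def c1(x,y): return ((x+.5)/4.6-.5+200,(y+.5)/4.6-.5+155)
def c2(x,y): return ((x+.5)/5-.5+260,(y+.5)/5-.5+175)
E
python3 - <<'E'
from h import *
np.set_printoptions(precision=1,suppress=True)
for nm,z,a,b in[("mouth",83,(565,175),(553,236)),("button",115,(131,488),(139,70)),("collarTop",74,(149,488),(138,141)),("handletop",88,(597,528),(260,305))]:
    print(nm,onz("top",c1(*a),z),onz("scene",c2(*b),z))
def q(nm,z,ps,f=c1,n="top"):
    P=np.array([onz(n,f(*p),z) for p in ps]);e=np.roll(P,-1,0)-P
    print(nm,P[:,:2].round(1).tolist(),"cen",P.mean(0),"len",np.linalg.norm(e,axis=1),"ang",np.arctan2(e[:,1],e[:,0]).round(3))
q("base",14,[(465,85),(648,70),(685,472),(502,493)])
q("plate",83,[(489,110),(633,97),(640,240),(503,250)])
q("rest",66,[(97,397),(247,437),(210,582),(57,542)])
q("handle",88,[(577,509),(613,509),(616,547),(580,550)])
q("head",111,[(95,487),(127,448),(165,487),(137,523)])
E
```

```text
mouth [638.6   4.7  83. ] [638.3   0.9  83. ]
button [481.4 204.1 115. ] [483.6 201.8 115. ]
collarTop [482.8 203.4  74. ] [480.2 196.4  74. ]
handletop [468.  -14.6  88. ] [468.3 -14.9  88. ]
base [[695.5, 58.5], [705.1, -35.4], [498.7, -58.5], [486.0, 34.4]] cen [596.3  -0.2  14. ] len [ 94.4 207.7  93.8 210.9] ang [-1.5 -3.   1.7  0.1]
plate [[669.7, 42.3], [677.4, -27.5], [607.7, -32.3], [601.5, 33.8]] cen [639.    4.1  83. ] len [70.2 69.9 66.4 68.7] ang [-1.5 -3.1  1.7  0.1]
rest [[527.1, 231.9], [509.0, 157.7], [437.9, 173.6], [455.7, 249.1]] cen [482.4 203.1  66. ] len [76.4 72.9 77.5 73.4] ang [-1.8  2.9  1.3 -0.2]
handle [[476.9, -4.8], [477.2, -22.0], [459.1, -23.9], [457.3, -6.7]] cen [467.6 -14.3  88. ] len [17.2 18.2 17.3 19.6] ang [-1.5 -3.   1.7  0.1]
head [[481.6, 221.9], [500.3, 207.4], [482.3, 188.9], [465.1, 201.5]] cen [482.4 204.9 111. ] len [23.6 25.8 21.3 26.2] ang [-0.7 -2.3  2.5  0.9]
```

```bash
cat >> h.py <<'E'
def to(x,y,z,ya=None):
    "tool-frame shift (row units) to world target; ya = wanted angle of closing line"
    from plant import get_obs
    from scipy.spatial.transform import Rotation as R
    o=get_obs();r=R.from_euler("xyz",o["tcp_rot"]);d=np.array([x,y,z])-o["tool_pos"]
    print("t",round(o["time"],2),"pos",o["tool_pos"].round(1),"rot",o["tcp_rot"].round(3),"F",o["contact_force"].round(1),"M",o["moment"].round(2),"w",round(o["grip_width"],1),"q6",o["joint_positions"][5].round(2))
    Y=r.as_matrix()[:,1];a=np.arctan2(Y[1],Y[0])
    s="shift units %s"%(r.inv().apply(d)/800).round(4)
    if ya is not None:
        e=(ya-a+np.pi/2)%np.pi-np.pi/2; s+=" az units %.4f (%.3f rad)"%(-e/1.5,-e)
    print(s)
E
python3 -m inch '[0,0,0,-0.035,-0.013,0,-0.2,0,0,0,-0.035,-0.013,0,-0.2,0,0,0,-0.035,-0.013,0,-0.2,0,0,0,-0.035,-0.013,0,-0.2,0,0,0,-0.035,-0.013,0,-0.2,0,0,0,-0.035,-0.013,0,-0.2,0,0,0,-0.035,-0.013,0,-0.2,0,0,0,-0.035,-0.013,0,-0.2,0,0,0,-0.035,-0.013,0,-0.2,0,0,0,-0.035,-0.013,0,-0.2]'
python3 -m inch '[0,0,0,-0.035,-0.013,0,-0.2,0,0,0,-0.035,-0.013,0,-0.2,0,0,0.077,0,0,0,-0.2,0,0,0.077,0,0,0,-0.2,0,0,0,0,0,0,-0.2]'
python3 -c "
from h import *;to(482,203.5,88,.87)"
```

```text
time: 0.93
tool_pos: [440.6, 247.8, 216.2]
tcp_rot: [-3.141, -0.0, 2.673]
contact_force: [0.4, 0.1, -0.2]
grip_width: 55.4
finger_force: 0.0
time: 1.35
tool_pos: [480.7, 204.6, 216.0]
tcp_rot: [-3.141, -0.001, 2.436]
contact_force: [0.2, 0.4, 0.3]
grip_width: 55.1
finger_force: 0.0
t 1.35 pos [480.7 204.6 216. ] rot [-3.141e+00 -1.000e-03  2.436e+00] F [0.2 0.4 0.3] M [ 0.    0.04 -0.02] w 55.1 q6 -0.61
shift units [-0.0023  0.0002  0.16  ] az units -0.0030 (-0.004 rad)
```

Descend, then close and look at the grasp.

```bash
python3 -m inch '[0,0,0,-0.0023,0,0.03,-0.2,0,0,0,0,0,0.04,-0.2,0,0,0,0,0,0.04,-0.2,0,0,0,0,0,0.03,-0.2,0,0,0,0,0,0.02,-0.2,0,0,0,0,0,0,-0.2]'
python3 - <<'E'
from plant import *
import cv2
c=capture("top");a=c["image"][195:315,160:310,::-1]
d=capture("scene");b=d["image"][100:280,220:370,::-1]
a=cv2.resize(a,(600,480));b=cv2.resize(b,(500,600))[:480]
import numpy as np
cv2.imwrite("pics/g.png",cv2.resize(np.hstack([a,b]),(800,349)))
E
```

```text
time: 1.85
tool_pos: [479.3, 203.7, 85.0]
tcp_rot: [-3.136, -0.004, 2.446]
contact_force: [-1.7, 0.1, 0.0]
grip_width: 55.2
finger_force: 0.0
```

View pics/g.png

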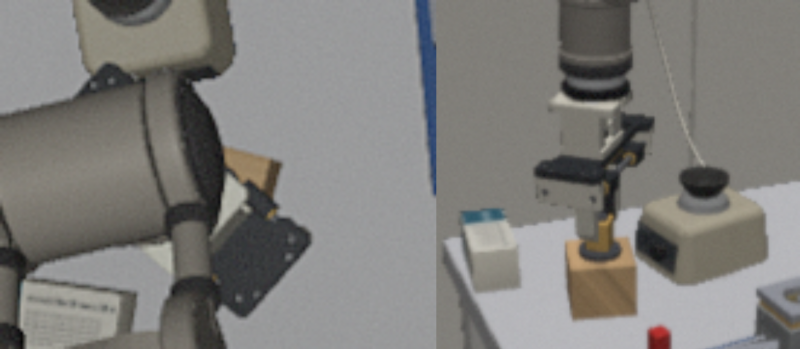

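The scene half shows the fingers either side of the brass head (600,235) with the collar below them. I'll settle, then close.

```bash
python3 -m inch '[0,0,0,0,0,0,-0.2,0,0,0,0,0,0,-0.2]'
python3 -c "
from h import *;to(482,203.5,88,.87)"
python3 -m inch '[0,0,0,0,0,0,1,0,0,0,0,0,0,1,0,0,0,0,0,0,1,0,0,0,0,0,0,1,0,0,0,0,0,0,1,0,0,0,0,0,0,1]'
python3 -c "
from h import *;to(482,203.5,88,.87)"
```

```text
time: 2.12
tool_pos: [482.9, 204.4, 90.0]
tcp_rot: [3.139, 0.002, 2.443]
contact_force: [0.1, -0.6, -0.1]
grip_width: 55.3
finger_force: 0.0
t 2.12 pos [482.9 204.4  90. ] rot [3.139e+00 2.000e-03 2.443e+00] F [ 0.1 -0.6 -0.1] M [0.01 0.03 0.02] w 55.3 q6 -0.62
shift units [ 0.0001 -0.0016  0.0025] az units 0.0014 (0.002 rad)
time: 2.62
tool_pos: [482.2, 204.1, 88.8]
tcp_rot: [3.141, 0.0, 2.442]
contact_force: [0.0, 0.7, 1.6]
grip_width: 27.8
finger_force: 28.7
t 2.62 pos [482.2 204.1  88.8] rot [3.141 0.    2.442] F [0.  0.7 1.6] M [ 0.05  0.05 -0.06] w 27.8 q6 -0.62
shift units [-0.0003 -0.0008  0.001 ] az units 0.0006 (0.001 rad)
```

```bash
python3 -m inch '[0,0,0,0,0,-0.02,1,0,0,0,0,0,-0.03,1,0,0,0,0,0,-0.03,1,0,0,0,0,0,-0.02,1,0,0,0,0,0,-0.02,1,0,0,0,0,0,-0.01,1,0,0,0,0,0,0,1,0,0,0,0,0,0,1]'
python3 -c "
from h import *;to(638.5,3.5,185,.87)"
```

```text
time: 3.28
tool_pos: [481.6, 203.9, 191.8]
tcp_rot: [-3.141, -0.001, 2.442]
contact_force: [-0.3, -0.6, -2.4]
grip_width: 28.6
finger_force: 28.8
t 3.28 pos [481.6 203.9 191.8] rot [-3.141e+00 -1.000e-03  2.442e+00] F [-0.3 -0.6 -2.4] M [ 0.01 -0.    0.  ] w 28.6 q6 -0.62
shift units [-0.3114 -0.0653  0.0084] az units 0.0006 (0.001 rad)
```

```bash
python3 -m inch '[0,0,0,-0.0155,-0.0033,0,1,0,0,0,-0.037,-0.0077,0,1,0,0,0,-0.037,-0.0077,0,1,0,0,0,-0.037,-0.0077,0,1,0,0,0,-0.037,-0.0077,0,1,0,0,0,-0.037,-0.0077,0,1,0,0,0,-0.037,-0.0077,0,1,0,0,0,-0.037,-0.0077,0,1,0,0,0,-0.037,-0.0077,0,1,0,0,0,0,0,0,1]'
python3 -m inch '[0,0,0,0,0,0,1,0,0,0,0,0,0,1,0,0,0,0,0,0,1]'
python3 - <<'E'
from plant import *
from h import *
to(638.5,3.5,185)
o=get_obs()
d=capture("scene");b=d["image"][140:290,290:450,::-1];np.savez("scene1.npz",**d)
cv2.imwrite("pics/s.png",cv2.resize(b,(640,600),interpolation=cv2.INTER_CUBIC))
def proj(c,p):
    P=c["pose"];q=P[:3,:3].T@(np.array(p,float)-P[:3,3]);q=q*[1,-1,-1]
    return cv2.projectPoints(q.reshape(1,1,3),np.zeros(3),np.zeros(3),c["mtx"],c["distortion"])[0][0,0]
t=o["tool_pos"]
for n,p in[("nose",t-[0,0,77.8]),("collar",t-[0,0,22.8]),("mouth",[638.5,3.5,83])]:
    print(n,((proj(d,p)-[290,140])*4+1.5).round(1))
E
```

```text
time: 4.12
tool_pos: [641.5, -2.2, 190.0]
tcp_rot: [-3.139, 0.001, 2.437]
contact_force: [-0.7, -1.0, -3.1]
grip_width: 27.7
finger_force: 29.9
time: 4.37
tool_pos: [638.4, 4.3, 191.7]
tcp_rot: [-3.141, -0.002, 2.442]
contact_force: [-0.1, -0.2, -3.4]
grip_width: 27.8
finger_force: 29.9
t 4.37 pos [638.4   4.3 191.7] rot [-3.141e+00 -2.000e-03  2.442e+00] F [-0.1 -0.2 -3.4] M [-0.03 -0.01 -0.05] w 27.8 q6 -0.98
shift units [-0.0007 -0.0007  0.0083]
nose [323.3 284.2]
collar [329.4 206.6]
mouth [320.6 326.8]
```

View pics/s.png

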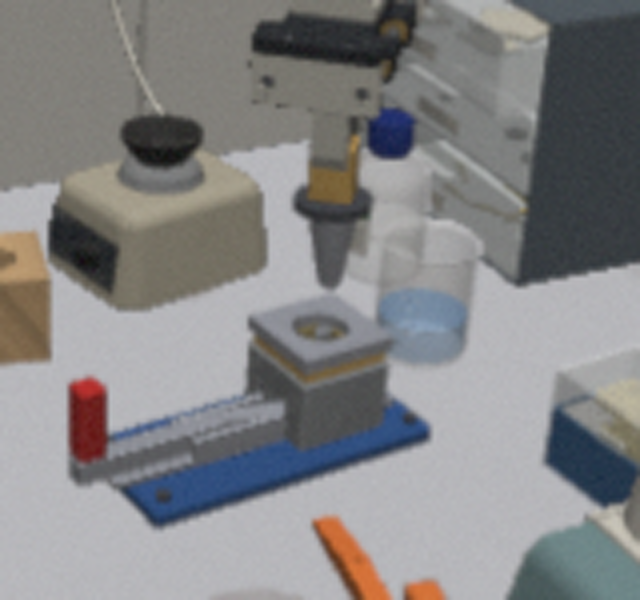

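The nose tip at about (332,288) and the collar at (332,210) sit slightly right of where I predicted, (323,284) and (329,207). The mouth at (320,327) matches. I'll take a closer crop with the predicted axis drawn on.

Run:
```python
from h import *
from plant import capture,get_obs
c=np.load("scene1.npz");a=c["image"][180:230,360:393,::-1]
t=capture("top");np.savez("top1.npz",**t)
a=cv2.resize(a,(396,600),interpolation=cv2.INTER_CUBIC)
b=cv2.resize(np.ascontiguousarray(t["image"][140:240,270:337,::-1]),(400,597),interpolation=cv2.INTER_CUBIC);b=cv2.copyMakeBorder(b,0,3,0,0,cv2.BORDER_CONSTANT)
def proj(c,p):
    P=c["pose"];q=P[:3,:3].T@(np.array(p,float)-P[:3,3]);q=q*[1,-1,-1]
    return cv2.projectPoints(q.reshape(1,1,3),np.zeros(3),np.zeros(3),c["mtx"],c["distortion"])[0][0,0]
T=get_obs()["tool_pos"]
f=lambda p:tuple(int(v) for v in ((proj(c,p)-[360,180])*12+5.5))
cv2.line(a,f(T-[0,0,77.8]),f(T+[0,0,18]),(0,255,0),1)
cv2.imwrite("pics/z.png",np.hstack([a,b]))
```

```text
(no output)
```

View pics/z.png

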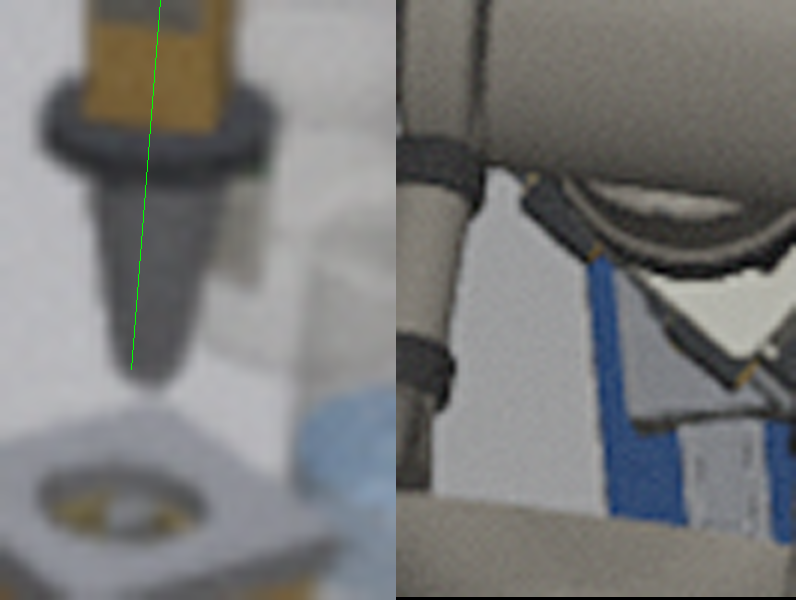

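```bash
python3 -m inch '[0,0,0,0.0013,0,0.01,1,0,0,0,0,0,0.02,1,0,0,0,0,0,0.02,1,0,0,0,0,0,0.015,1,0,0,0,0,0,0.01,1,0,0,0,0,0,0.01,1,0,0,0,0,0,0.01,1,0,0,0,0,0,0,1,0,0,0,0,0,0,1]'
python3 -c "
from h import *;to(638.5,3.5,115.8,.87)"
```

```text
time: 5.22
tool_pos: [638.1, 5.3, 116.2]
tcp_rot: [3.141, -0.001, 2.442]
contact_force: [-1.1, 2.8, -4.5]
grip_width: 27.1
finger_force: 29.9
t 5.22 pos [638.1   5.3 116.2] rot [ 3.141e+00 -1.000e-03  2.442e+00] F [-1.1  2.8 -4.5] M [0.76 0.07 0.03] w 27.1 q6 -0.98
shift units [-0.0018 -0.0014  0.0005] az units 0.0009 (0.001 rad)
```

```bash
python3 -m inch '[0,0,0,0,0,0,1,0,0,0,0,0,0,1]'
python3 -c "
from h import *;to(638.5,3.5,115.8,.87)"
```

```text
time: 5.38
tool_pos: [638.3, 4.9, 116.7]
tcp_rot: [3.141, -0.0, 2.442]
contact_force: [-0.8, 2.7, -5.9]
grip_width: 27.3
finger_force: 29.9
t 5.38 pos [638.3   4.9 116.7] rot [ 3.141 -0.     2.442] F [-0.8  2.7 -5.9] M [0.93 0.1  0.07] w 27.3 q6 -0.98
shift units [-0.0013 -0.0012  0.0011] az units 0.0007 (0.001 rad)
```

```bash
python3 -m inch '[0,0,0,0.0012,0.0014,0,1,0,0,0,0,0,0,1,0,0,0,0,0,0,1]'
python3 -c "
from h import *;to(638.5,3.5,115.8,.87)"
```

```text
time: 5.63
tool_pos: [638.5, 5.7, 116.9]
tcp_rot: [-3.142, 0.001, 2.442]
contact_force: [-1.6, 0.7, -3.2]
grip_width: 27.8
finger_force: 29.9
t 5.63 pos [638.5   5.7 116.9] rot [-3.142e+00  1.000e-03  2.442e+00] F [-1.6  0.7 -3.2] M [0.36 0.22 0.04] w 27.8 q6 -0.98
shift units [-0.0018 -0.0021  0.0013] az units 0.0007 (0.001 rad)
```

```bash
python3 -m inch '[0,0,0,0.0012,0,0.003,1,0,0,0,0,0,0.003,1,0,0,0,0,0,0,1,0,0,0,0,0,0,1]'
python3 -c "
from h import *;to(638.5,3.5,110.8,.87)"
```

```text
time: 5.97
tool_pos: [637.8, 6.4, 111.9]
tcp_rot: [3.141, 0.001, 2.442]
contact_force: [0.0, 0.5, -0.4]
grip_width: 27.8
finger_force: 29.9
t 5.97 pos [637.8   6.4 111.9] rot [3.141e+00 1.000e-03 2.442e+00] F [ 0.   0.5 -0.4] M [0.3  0.15 0.04] w 27.8 q6 -0.98
shift units [-0.003  -0.0023  0.0014] az units 0.0006 (0.001 rad)
```

```bash
python3 -m inch '[0,0,0.08,0,0,0.001,1,0,0,0.08,0,0,0.001,1,0,0,0.08,0,0,0.001,1,0,0,0.08,0,0,0.001,1,0,0,-0.08,0,0,0,1]'
python3 -m inch '[0,0,-0.08,0,0,0,1,0,0,-0.08,0,0,0,1,0,0,-0.08,0,0,0,1]'
python3 -c "
from h import *;to(638.5,3.5,110.8,.87)"
```

```text
time: 6.38
tool_pos: [638.3, 6.2, 109.2]
tcp_rot: [3.14, 0.001, 2.066]
contact_force: [-0.0, -0.4, 1.7]
grip_width: 27.7
finger_force: 29.9
time: 6.63
tool_pos: [638.0, 6.2, 109.1]
tcp_rot: [3.141, 0.001, 2.447]
contact_force: [-0.5, 0.7, -0.5]
grip_width: 27.6
finger_force: 29.9
t 6.63 pos [638.    6.2 109.1] rot [3.141e+00 1.000e-03 2.447e+00] F [-0.5  0.7 -0.5] M [ 0.13  0.25 -0.13] w 27.6 q6 -0.99
shift units [-0.0027 -0.0022 -0.0022] az units 0.0044 (0.007 rad)
```

```bash
python3 -m inch '[0,0,-0.08,0,0,0.001,1,0,0,-0.08,0,0,0.001,1,0,0,-0.08,0,0,0.001,1,0,0,-0.08,0,0,0.0005,1]'
python3 -m inch '[0,0,0.08,0,0,0,1,0,0,0.08,0,0,0,1,0,0,0.08,0,0,0,1,0,0,0.08,0,0,0,1]'
python3 -m inch '[0,0,0.08,0,0,0,1,0,0,0.08,0,0,0,1,0,0,0.08,0,0,0,1,0,0,0.08,0,0,0,1]'
```

```text
time: 6.97
tool_pos: [638.1, 6.1, 106.8]
tcp_rot: [-3.141, 0.002, 2.927]
contact_force: [-2.1, 1.9, 5.1]
grip_width: 27.8
finger_force: 30.0
time: 7.3
tool_pos: [638.1, 6.0, 106.8]
tcp_rot: [3.141, 0.002, 2.436]
contact_force: [-1.5, -0.2, 2.9]
grip_width: 27.6
finger_force: 30.0
time: 7.63
tool_pos: [638.2, 6.0, 106.7]
tcp_rot: [3.14, 0.002, 1.956]
contact_force: [-0.3, -0.1, 2.0]
grip_width: 27.6
finger_force: 30.0
```

```bash
python3 -m inch '[0,0,-0.08,0,0,0.001,1,0,0,-0.08,0,0,0.001,1,0,0,-0.08,0,0,0.0007,1,0,0,-0.08,0,0,0,1]'
python3 -m inch '[0,0,-0.08,0,0,0,1,0,0,-0.08,0,0,0,1,0,0,-0.08,0,0,0,1,0,0,-0.08,0,0,0,1]'
python3 -m inch '[0,0,0.08,0,0,0,1,0,0,0.08,0,0,0,1,0,0,0.08,0,0,0,1,0,0,0.08,0,0,0,1]'
python3 -m inch '[0,0,0.08,0,0,0,1,0,0,0.08,0,0,0,1,0,0,0.08,0,0,0,1,0,0,0.08,0,0,0,1]'
```

```text
time: 7.97
tool_pos: [638.5, 5.8, 105.1]
tcp_rot: [3.141, 0.003, 2.447]
contact_force: [-1.3, -1.4, 4.9]
grip_width: 27.5
finger_force: 30.0
time: 8.3
tool_pos: [638.4, 5.9, 105.0]
tcp_rot: [-3.141, 0.003, 2.927]
contact_force: [-0.7, -0.2, 4.1]
grip_width: 28.1
finger_force: 30.0
time: 8.63
tool_pos: [638.2, 5.8, 104.9]
tcp_rot: [3.141, 0.002, 2.436]
contact_force: [-1.7, -1.4, 3.7]
grip_width: 27.5
finger_force: 30.0
time: 8.97
tool_pos: [638.3, 5.8, 104.9]
tcp_rot: [3.14, 0.002, 1.956]
contact_force: [-3.0, -1.4, 3.5]
grip_width: 27.7
finger_force: 30.0
```

```bash
python3 -m inch '[0,0,-0.08,0,0,0.001,1,0,0,-0.08,0,0,0.001,1,0,0,-0.08,0,0,0.0005,1,0,0,-0.08,0,0,0,1]'
python3 -m inch '[0,0,-0.08,0,0,0,1,0,0,-0.08,0,0,0,1,0,0,-0.08,0,0,0,1,0,0,-0.08,0,0,0,1]'
python3 -m inch '[0,0,0.08,0,0,0,1,0,0,0.08,0,0,0,1,0,0,0.08,0,0,0,1,0,0,0.08,0,0,0,1]'
python3 -m inch '[0,0,0.08,0,0,0,1,0,0,0.08,0,0,0,1,0,0,0.08,0,0,0,1,0,0,0.08,0,0,0,1]'
```

```text
time: 9.3
tool_pos: [638.7, 5.6, 103.5]
tcp_rot: [3.14, 0.003, 2.447]
contact_force: [-1.6, -1.0, 6.5]
grip_width: 27.5
finger_force: 30.0
time: 9.63
tool_pos: [638.6, 5.8, 103.4]
tcp_rot: [-3.141, 0.003, 2.927]
contact_force: [-0.9, -0.1, 6.3]
grip_width: 27.5
finger_force: 30.0
time: 9.97
tool_pos: [638.3, 5.6, 103.3]
tcp_rot: [3.141, 0.003, 2.437]
contact_force: [-3.6, -3.0, 5.7]
grip_width: 27.3
finger_force: 30.1
time: 10.3
tool_pos: [638.3, 5.6, 103.3]
tcp_rot: [3.14, 0.003, 1.956]
contact_force: [-3.4, -1.0, 6.7]
grip_width: 28.0
finger_force: 30.1
```

```bash
python3 -m inch '[0,0,-0.08,0,0,0.001,1,0,0,-0.08,0,0,0.001,1,0,0,-0.08,0,0,0.0005,1,0,0,-0.08,0,0,0,1]'
python3 -m inch '[0,0,-0.08,0,0,0,1,0,0,-0.08,0,0,0,1,0,0,-0.08,0,0,0,1,0,0,-0.08,0,0,0,1]'
python3 -m inch '[0,0,0.08,0,0,0,1,0,0,0.08,0,0,0,1,0,0,0.08,0,0,0,1,0,0,0.08,0,0,0,1]'
python3 -m inch '[0,0,0.08,0,0,0,1,0,0,0.08,0,0,0,1,0,0,0.08,0,0,0,1,0,0,0.08,0,0,0,1]'
python3 -m inch '[0,0,-0.08,0,0,0,1,0,0,-0.08,0,0,0,1,0,0,-0.08,0,0,0,1,0,0,-0.08,0,0,0,1]'
```

```text
time: 10.63
tool_pos: [638.9, 5.3, 102.0]
tcp_rot: [3.14, 0.004, 2.447]
contact_force: [-2.2, -1.4, 9.5]
grip_width: 27.6
finger_force: 30.1
time: 10.97
tool_pos: [639.0, 5.5, 102.1]
tcp_rot: [-3.141, 0.005, 2.927]
contact_force: [-2.4, -1.6, 9.6]
grip_width: 27.8
finger_force: 30.1
time: 11.3
tool_pos: [638.5, 5.5, 102.0]
tcp_rot: [3.141, 0.004, 2.437]
contact_force: [-4.1, -1.7, 9.1]
grip_width: 27.6
finger_force: 30.1
time: 11.63
tool_pos: [638.4, 5.4, 102.0]
tcp_rot: [3.14, 0.003, 1.957]
contact_force: [-4.6, -2.8, 10.4]
grip_width: 27.5
finger_force: 30.1
time: 11.97
tool_pos: [639.0, 5.1, 102.1]
tcp_rot: [3.14, 0.005, 2.446]
contact_force: [-2.4, -1.9, 9.5]
grip_width: 28.0
finger_force: 30.1
```

```bash
python3 -m inch '[0,0,-0.08,0,0,0.0006,1,0,0,-0.08,0,0,0.0006,1,0,0,-0.08,0,0,0,1,0,0,-0.08,0,0,0,1]'
python3 -m inch '[0,0,0.08,0,0,0,1,0,0,0.08,0,0,0,1,0,0,0.08,0,0,0,1,0,0,0.08,0,0,0,1]'
python3 -m inch '[0,0,0.08,0,0,0,1,0,0,0.08,0,0,0,1,0,0,0.08,0,0,0,1,0,0,0.08,0,0,0,1]'
python3 -m inch '[0,0,-0.08,0,0,0,1,0,0,-0.08,0,0,0,1,0,0,-0.08,0,0,0,1,0,0,-0.08,0,0,0,1]'
```

```text
time: 12.3
tool_pos: [639.1, 5.4, 101.5]
tcp_rot: [-3.141, 0.005, 2.926]
contact_force: [-1.3, -2.1, 10.5]
grip_width: 27.6
finger_force: 30.1
time: 12.63
tool_pos: [638.6, 5.4, 101.4]
tcp_rot: [3.141, 0.004, 2.437]
contact_force: [-5.2, -2.7, 11.7]
grip_width: 27.3
finger_force: 30.1
time: 12.97
tool_pos: [638.4, 5.3, 101.4]
tcp_rot: [3.139, 0.004, 1.957]
contact_force: [-4.4, -1.9, 12.4]
grip_width: 27.7
finger_force: 30.1
time: 13.3
tool_pos: [639.1, 5.0, 101.5]
tcp_rot: [3.14, 0.005, 2.446]
contact_force: [-2.8, -2.0, 11.0]
grip_width: 27.6
finger_force: 30.1
```

```bash
python3 -m inch '[0,0,0,0,0,-0.002,1,0,0,0,0,0,-0.002,1,0,0,0,0,0,-0.002,1,0,0,0,0,0,0,1,0,0,0,0,0,0,1]'
python3 -m inch '[0,0,0,0,0,-0.002,1,0,0,0,0,0,0,1,0,0,0,0,0,0,1]'
```

```text
time: 13.72
tool_pos: [638.6, 5.4, 104.2]
tcp_rot: [3.141, 0.003, 2.441]
contact_force: [1.2, -5.4, 3.8]
grip_width: 27.5
finger_force: 30.0
time: 13.97
tool_pos: [638.6, 5.4, 105.1]
tcp_rot: [3.141, 0.003, 2.441]
contact_force: [3.2, -4.6, 0.5]
grip_width: 27.8
finger_force: 30.0
```

```bash
python3 -m inch '[0,0,0,0,0,-0.001,1,0,0,0,0,0,0,1,0,0,0,0,0,0,1]'
python3 -m inch '[0,0,0,0,0,0,0,0,0,0,0,0,0,-0.1,0,0,0,0,0,0,-0.2,0,0,0,0,0,0,-0.2,0,0,0,0,0,0,-0.2]'
python3 -m inch '[0,0,0,0,0,-0.01,-0.2,0,0,0,0,0,-0.03,-0.2,0,0,0,0,0,-0.04,-0.2,0,0,0,0,0,-0.04,-0.2,0,0,0,0,0,-0.02,-0.2,0,0,0,0,0,0,-0.2,0,0,0,0,0,0,-0.2]'
python3 -c "
from h import *;to(466,-15,190,.109+1.5708)"
```

```text
time: 14.22
tool_pos: [638.5, 5.4, 105.6]
tcp_rot: [3.142, 0.002, 2.441]
contact_force: [2.9, -5.3, -1.6]
grip_width: 27.5
finger_force: 30.0
time: 14.63
tool_pos: [637.5, 7.0, 105.7]
tcp_rot: [3.142, -0.0, 2.442]
contact_force: [0.3, 0.9, 0.9]
grip_width: 53.7
finger_force: 0.0
time: 15.22
tool_pos: [638.0, 6.7, 219.2]
tcp_rot: [3.14, 0.002, 2.442]
contact_force: [-0.3, 0.3, -1.0]
grip_width: 55.2
finger_force: 0.0
t 15.22 pos [638.    6.7 219.2] rot [3.140e+00 2.000e-03 2.442e+00] F [-0.3  0.3 -1. ] M [0.   0.01 0.02] w 55.2 q6 -0.98
shift units [ 0.1471 -0.1592  0.0359] az units -0.5391 (-0.809 rad)
```

```bash
python3 -m inch '[0,0,0,0.021,-0.0227,0,-0.2,0,0,0,0.021,-0.0227,0,-0.2,0,0,0,0.021,-0.0227,0,-0.2,0,0,0,0.021,-0.0227,0,-0.2,0,0,0,0.021,-0.0227,0,-0.2,0,0,0,0.021,-0.0227,0,-0.2,0,0,0,0.021,-0.0227,0,-0.2]'
python3 -m inch '[0,0,-0.076,0,0,0,-0.2,0,0,-0.076,0,0,0,-0.2,0,0,-0.076,0,0,0,-0.2,0,0,-0.076,0,0,0,-0.2,0,0,-0.076,0,0,0,-0.2,0,0,-0.076,0,0,0,-0.2,0,0,-0.076,0,0,0,-0.2,0,0,0,0,0,0,-0.2,0,0,0,0,0,0,-0.2]'
python3 - <<'E'
from h import *
from plant import capture
to(466,-15,62,.113+1.5708)
d=capture("scene");np.savez("scene2.npz",**d)
b=d["image"][190:270,290:410,::-1]
cv2.imwrite("pics/s2.png",cv2.resize(b,(720,480),interpolation=cv2.INTER_CUBIC))
E
```

```text
time: 15.8
tool_pos: [463.5, -14.7, 216.2]
tcp_rot: [-3.14, -0.003, 2.442]
contact_force: [-0.2, -0.9, -0.3]
grip_width: 55.1
finger_force: 0.0
time: 16.55
tool_pos: [465.1, -14.7, 216.7]
tcp_rot: [3.141, -0.002, -3.047]
contact_force: [-0.1, 1.4, 1.0]
grip_width: 55.1
finger_force: 0.0
t 16.55 pos [465.1 -14.7 216.7] rot [ 3.141e+00 -2.000e-03 -3.047e+00] F [-0.1  1.4  1. ] M [ 0.05 -0.02  0.01] w 55.1 q6 -1.86
shift units [-0.0016 -0.0006  0.1934] az units -0.0121 (-0.018 rad)
```

View pics/s2.png

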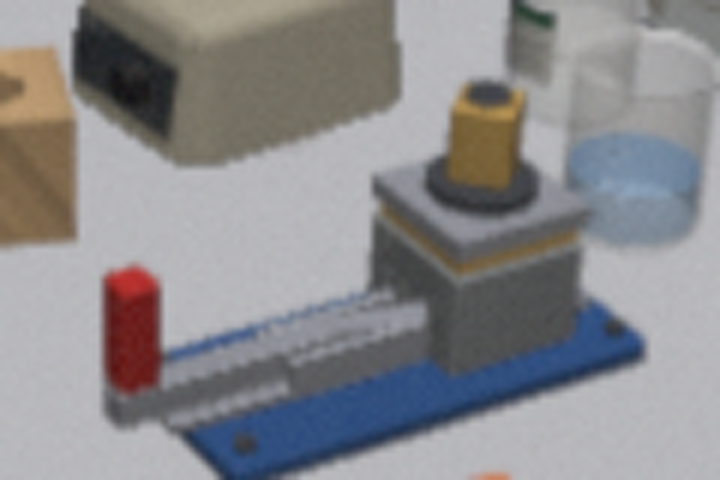

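The arbor stands upright with its collar flat on the plate at (482,185), and the drift handle is at (132,330). Descend on the handle and grip it.

```bash
python3 -m inch '[0,0,-0.012,-0.003,0,0.02,-0.2,0,0,0,0,0,0.04,-0.2,0,0,0,0,0,0.04,-0.2,0,0,0,0,0,0.04,-0.2,0,0,0,0,0,0.03,-0.2,0,0,0,0,0,0.015,-0.2,0,0,0,0,0,0.007,-0.2,0,0,0,0,0,0,-0.2,0,0,0,0,0,0,-0.2]'
python3 -m inch '[0,0,0,0,0,0,1,0,0,0,0,0,0,1,0,0,0,0,0,0,1,0,0,0,0,0,0,1,0,0,0,0,0,0,1,0,0,0,0,0,0,1]'
python3 -c "
from h import *;to(467.5,-14.5,62,.113+1.5708)"
```

```text
time: 17.35
tool_pos: [468.5, -14.7, 64.5]
tcp_rot: [3.142, 0.0, -3.027]
contact_force: [-0.6, -0.4, 0.8]
grip_width: 55.2
finger_force: 0.0
time: 17.85
tool_pos: [468.3, -14.7, 64.4]
tcp_rot: [-3.142, 0.001, -3.026]
contact_force: [1.0, -0.3, 0.6]
grip_width: 19.6
finger_force: 19.3
t 17.85 pos [468.3 -14.7  64.4] rot [-3.142e+00  1.000e-03 -3.026e+00] F [ 1.  -0.3  0.6] M [0.03 0.02 0.04] w 19.6 q6 -1.88
shift units [0.001  0.0003 0.0031] az units 0.0020 (0.003 rad)
```

```bash
python3 -m inch '[0,0,0,-0.004,0,0,1,0,0,0,-0.006,0,0,1,0,0,0,-0.006,0,0,1,0,0,0,-0.004,0,0,1,0,0,0,0,0,0,1,0,0,0,0,0,0,1]'
python3 -c "
from h import *;to(548.5,-5.5,64.4,.113+1.5708)"
python3 -m inch '[0,0,0,-0.003,0,0,1,0,0,0,-0.003,0,0,1,0,0,0,-0.003,0,0,1,0,0,0,-0.003,0,0,1]'
python3 -m inch '[0,0,0,-0.003,0,0,1,0,0,0,-0.003,0,0,1,0,0,0,-0.003,0,0,1,0,0,0,-0.003,0,0,1]'
python3 -c "
from h import *;to(548.5,-5.5,64.4,.113+1.5708)"
```

```text
time: 18.35
tool_pos: [485.1, -12.8, 64.4]
tcp_rot: [-3.141, 0.002, -3.025]
contact_force: [0.7, 0.4, 3.0]
grip_width: 19.5
finger_force: 30.0
t 18.35 pos [485.1 -12.8  64.4] rot [-3.141e+00  2.000e-03 -3.025e+00] F [0.7 0.4 3. ] M [-0.   -0.19  0.  ] w 19.5 q6 -1.87
shift units [-0.0798 -0.0001  0.0001] az units 0.0022 (0.003 rad)
time: 18.68
tool_pos: [493.0, -11.7, 64.4]
tcp_rot: [3.141, -0.001, -3.025]
contact_force: [-4.0, -0.4, 8.6]
grip_width: 19.8
finger_force: 30.0
time: 19.02
tool_pos: [498.2, -10.6, 64.3]
tcp_rot: [3.14, -0.011, -3.025]
contact_force: [-20.9, -4.3, 23.5]
grip_width: 19.3
finger_force: 30.0
t 19.02 pos [498.2 -10.6  64.3] rot [ 3.14  -0.011 -3.025] F [-20.9  -4.3  23.5] M [-0.59  3.27 -0.09] w 19.3 q6 -1.86
shift units [-0.0632 -0.001  -0.0007] az units 0.0027 (0.004 rad)
```

```bash
python3 -m inch '[0,0,0,-0.001,0,-0.001,1,0,0,0,-0.001,0,-0.001,1,0,0,0,0,0,0,1,0,0,0,0,0,0,1]'
python3 -c "
from h import *;to(548.5,-5.5,64.4,.113+1.5708)"
python3 -m inch '[0,0,0,-0.002,0,0,1,0,0,0,-0.002,0,0,1,0,0,0,-0.002,0,0,1,0,0,0,0,0,0,1]'
python3 -c "
from h import *;to(548.5,-5.5,64.4,.113+1.5708)"
```

```text
time: 19.35
tool_pos: [498.8, -10.2, 64.4]
tcp_rot: [3.139, -0.013, -3.025]
contact_force: [-15.1, -2.3, 7.6]
grip_width: 19.5
finger_force: 30.0
t 19.35 pos [498.8 -10.2  64.4] rot [ 3.139 -0.013 -3.025] F [-15.1  -2.3   7.6] M [-0.45  2.39 -0.04] w 19.5 q6 -1.86
shift units [-0.0623 -0.0014 -0.0007] az units 0.0024 (0.004 rad)
time: 19.68
tool_pos: [504.2, -9.6, 64.5]
tcp_rot: [3.139, -0.011, -3.025]
contact_force: [-11.8, -1.0, 5.9]
grip_width: 19.9
finger_force: 30.0
t 19.68 pos [504.2  -9.6  64.5] rot [ 3.139 -0.011 -3.025] F [-11.8  -1.    5.9] M [-0.27  1.99 -0.02] w 19.9 q6 -1.86
shift units [-0.0556 -0.0014 -0.0006] az units 0.0024 (0.004 rad)
```

```bash
python3 -m inch '[0,0,0,-0.003,0,0,1,0,0,0,-0.003,0,0,1,0,0,0,-0.003,0,0,1,0,0,0,-0.003,0,0,1]'
python3 -m inch '[0,0,0,-0.003,0,0,1,0,0,0,-0.003,0,0,1,0,0,0,-0.003,0,0,1,0,0,0,-0.003,0,0,1]'
python3 -m inch '[0,0,0,-0.003,0,0,1,0,0,0,-0.003,0,0,1,0,0,0,-0.003,0,0,1,0,0,0,0,0,0,1]'
python3 -c "
from h import *;to(548.5,-5.5,64.4,.113+1.5708)"
```

```text
time: 20.02
tool_pos: [515.3, -8.4, 64.5]
tcp_rot: [3.14, -0.008, -3.025]
contact_force: [-7.7, -1.3, 1.7]
grip_width: 19.9
finger_force: 30.0
time: 20.35
tool_pos: [527.9, -7.5, 65.2]
tcp_rot: [3.141, -0.002, -3.025]
contact_force: [-2.3, -0.8, -1.1]
grip_width: 19.7
finger_force: 30.0
time: 20.68
tool_pos: [536.3, -6.7, 65.7]
tcp_rot: [3.142, 0.001, -3.025]
contact_force: [-0.5, -0.1, -4.3]
grip_width: 19.6
finger_force: 30.0
t 20.68 pos [536.3  -6.7  65.7] rot [ 3.142e+00  1.000e-03 -3.025e+00] F [-0.5 -0.1 -4.3] M [0.05 0.31 0.03] w 19.6 q6 -1.84
shift units [-0.0153 -0.0002  0.0016] az units 0.0022 (0.003 rad)
```

```bash
python3 -m inch '[0,0,0,-0.0025,0,0.0006,1,0,0,0,-0.003,0,0.0006,1,0,0,0,-0.003,0,0,1,0,0,0,-0.003,0,0,1,0,0,0,-0.0025,0,0,1,0,0,0,-0.001,0,0,1,0,0,0,0,0,0,1,0,0,0,0,0,0,1]'
python3 - <<'E'
from h import *
from plant import capture
to(548.5,-5.5,64.4,.113+1.5708)
d=capture("scene")
b=d["image"][170:270,290:410,::-1]
cv2.imwrite("pics/s3.png",cv2.resize(b,(720,600),interpolation=cv2.INTER_CUBIC))
E
```

```text
time: 21.35
tool_pos: [548.1, -5.4, 65.0]
tcp_rot: [-3.141, 0.001, -3.025]
contact_force: [-0.0, -0.7, -3.8]
grip_width: 19.8
finger_force: 30.0
t 21.35 pos [548.1  -5.4  65. ] rot [-3.141e+00  1.000e-03 -3.025e+00] F [-0.  -0.7 -3.8] M [ 0.01 -0.01 -0.  ] w 19.8 q6 -1.84
shift units [-0.0005 -0.0002  0.0007] az units 0.0021 (0.003 rad)
```

View pics/s3.png

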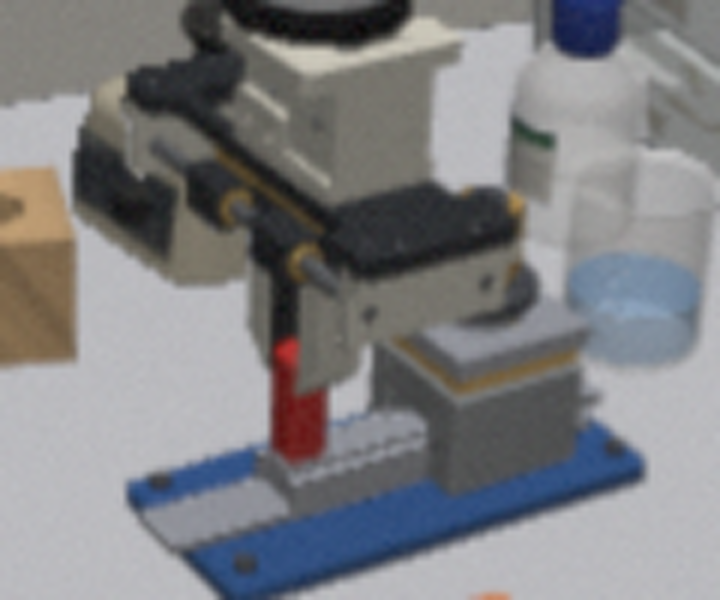

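The thin end shows past the housing at (590,397), and the arm hides the arbor except for its collar at (520,290). I'll ease the drift down, release and back away.

```bash
python3 -m inch '[0,0,0,0,0,0.001,1,0,0,0,0,0,0,1,0,0,0,0,0,0,1]'
python3 -m inch '[0,0,0,0,0,0,0.6,0,0,0,0,0,0,0.2,0,0,0,0,0,0,-0.2,0,0,0,0,0,0,-0.2,0,0,0,0,0,0,-0.2,0,0,0,0,0,0,-0.2]'
python3 -m inch '[0,0,0,0,0,-0.01,-0.2,0,0,0,0,0,-0.03,-0.2,0,0,0,0,0,-0.04,-0.2,0,0,0,0,0,-0.04,-0.2,0,0,0,0,0,-0.03,-0.2,0,0,0,0,0,-0.01,-0.2]'
python3 -m inch '[0,0,0,0.02,0,0,-0.2,0,0,0,0.04,0,0,-0.2,0,0,0,0.04,0,0,-0.2,0,0,0,0.04,0,0,-0.2,0,0,0,0.02,0,0,-0.2,0,0,0,0,0,0,-0.2]'
python3 - <<'E'
from h import *
from plant import capture
d=capture("scene");np.savez("scene3.npz",**d)
t=capture("top");np.savez("top3.npz",**t)
b=cv2.resize(d["image"][180:270,310:410,::-1],(400,360),interpolation=cv2.INTER_CUBIC)
a=cv2.resize(t["image"][160:290,283:360,::-1],(213,360),interpolation=cv2.INTER_CUBIC)
cv2.imwrite("pics/s4.png",cv2.resize(np.hstack([b,a]),(796,468)))
E
```

```text
time: 21.65
tool_pos: [547.9, -5.4, 64.5]
tcp_rot: [-3.141, 0.001, -3.025]
contact_force: [-1.7, 1.2, 0.6]
grip_width: 19.3
finger_force: 30.0
time: 22.15
tool_pos: [547.7, -5.4, 64.0]
tcp_rot: [3.142, 0.0, -3.025]
contact_force: [0.4, 0.2, -0.1]
grip_width: 48.5
finger_force: 0.0
time: 22.65
tool_pos: [549.5, -5.6, 196.8]
tcp_rot: [-3.14, 0.007, -3.025]
contact_force: [0.7, -1.4, -0.1]
grip_width: 54.9
finger_force: 0.0
time: 23.15
tool_pos: [417.1, -20.0, 191.8]
tcp_rot: [3.141, -0.002, -3.026]
contact_force: [0.1, 0.3, 0.1]
grip_width: 55.2
finger_force: 0.0
```

View pics/s4.png

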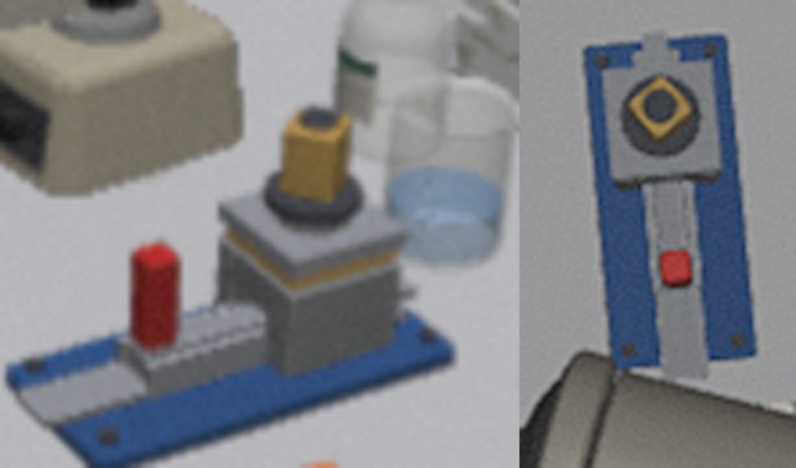

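Run:
```python
from h import *
f=lambda x,y:(283+(x-519)/3.592-.4,160+y/3.6-.4)
H=onz("top",f(676,266),88);print("handle",H,"past",158-np.linalg.norm((np.array([638.5,4.5])-H[:2])))
print("button",onz("top",f(661,105),123))
```

```text
handle [547.0734354   -6.04415204  88.        ] past 65.96741958947591
button [640.49076357   4.71985565 123.        ]
```

The drift is about 66 mm past the axis, inside the 62–72 mm range. The arbor stands raised, upright and centred, and the robot is clear of everything.

```bash
python3 -m inch '[0,0,0,0,0,0,-0.2,0,0,0,0,0,0,-0.2]'; python3 -c "
from plant import close_job;print(close_job())"
```

```text
time: 23.42
tool_pos: [421.5, -20.2, 191.9]
tcp_rot: [3.142, 0.0, -3.025]
contact_force: [-0.1, 0.6, 0.5]
grip_width: 54.9
finger_force: 0.0
the job is handed in; nothing more can be done
None
```

The job is handed in at 23.4 s: I wrung the arbor home with at most about 16 N of push and let go, then drove the drift to about 66 mm past the axis, where the arbor broke loose and now stands raised and upright; the dish, carton and marker were not touched.

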